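Vent the water-filter head with the hand coupler

ROBOT

A 7-joint arm with a two-finger parallel gripper is mounted at the origin on a cart in front of the work surface, level with it; the furniture and walls round the work are solid. World frame = base frame: x ahead of the robot, y to its left, z up, the work surface at z = 0. Lengths are in m, angles in rad, forces in N, time in s.
With the tool pointing down it reaches from about 0.425 to 0.875 m from the base axis. Payload 4.7 kg.
Tool frame: the origin (TCP) lies midway between the tips of the shut fingers; the grasp point (between the pads) lies 19 mm behind it; z points along the fingers, y is the line along which they close (so a half turn about z gives the same grasp; the last joint's range is limited). The gripper opens to 87 mm and grips with 3 to 60 N. Pads are 19 mm wide; open, the fingers measure 117 mm over their backs; the gripper's body (75 mm by 190 mm) begins 51 mm behind the grasp point.
Start: joints at [1.217, 0.321, -0.07, 1.45, 0.023, 1.371, -0.057], TCP at [0.234, -0.607, 0.223] pointing down, gripper open.
Joint ranges: [-2.86, 2.86], [-0.3, 2.09], [-1.38, 1.24], [0.06, 2.45], [-1.56, 4.7], [0.09, 2.05], [-2.69, 2.69]. Speed limits (rad/s): [2.57, 2.57, 3.14, 3.14, 3.14, 3.14, 3.14].

INTERFACE

Orientations are given as a rotation vector (axis times angle).
In Python, from bench import ctrl gives the robot as it stands. The module is installed in compiled form; this text tells all that it offers.
- The arm moves only by the shell command python3 -m handwheel 'ROWS' [FORCE]. ROWS is JSON, a list of rows, each a list of 7 numbers: the finger opening in m, from 0 to 0.087, then the shift along the tool's x, y, z in m, then the turn, a rotation vector about the tool's x, y, z in degrees. A call has 1 to 12 rows; each row shifts and turns the commanded pose from where the row before left it, along the tool's axes as they then stand; what a row does not reach is not made up. A row lasts 1/8 s, in which the tool goes at most 62.5 mm and 10.7 degrees, less where a joint would pass 70% of its speed; a pose out of reach is approached as far as the arm can. A call is refused whole if a number of a shift passes 0.0625 or a number of a turn 10.7, either way. A call with a gripper value outside its range is refused whole. The fingers move at their own pace and stop on an object; FORCE is the grip in N (left out, the last holds). Time passes only in rows, so rows that do not move let the fingers close. It gives the time, the measured TCP pose, the force, the opening and the grip force at its end, in the units of the state.
- ctrl.get_state(): the state, without advancing time (a new reading comes with each control period).
- ctrl.get_image(name): name is "scene" or "side" or "wrist"; returns (picture, depth): 420x560x3 uint8, blue, green, red; 420x560 float32, m along the optical axis (not along the pixel's ray), 0 where there is no reading.
- ctrl.camera_info(name): a dict with "intrinsics" (3x3 intrinsics, pixels), "D" ([k1, k2, p1, p2, k3] as OpenCV has them; the pictures are not rectified), "R" (3x3) and "t" (3): a world point X has camera coordinates R X + t. Camera axes: x right, y down, z forward; pixel columns grow to the right and rows downward; lengths in m; the calibration is good to about 2 mm. A picture is of the moment at which its call begins: read the wrist's pose just before it. camera_info takes no time and is no camera call; for the wrist camera it gives the pose at the moment of the call.
- ctrl.close_job(): hands the job in; it is judged then, once.
The state is a dict: "time": time; "joint_positions": joint angles; "qd": joint speeds; "joint_torque": joint torques, N m; "position": TCP position; "tool_rot": TCP orientation; "ft_force": force on the tool from outside, world axes, zero at the start; "torque": the same for the moment, N m; "grip_width": opening from 0.0 (shut) to 1.0 (fully open); "grip_force": force on a finger pad.
Only numpy, scipy, OpenCV 4.12 (cv2) and the standard library are available. Lean on these libraries where they do the work, as an engineer would, in place of code of your own. Each camera call takes 0.05 s, during which the arm holds its last target. There are 200 camera calls.

TASK

Vent the pressure of the water-filter head on the worktop: take the steel hand coupler that stands on the cold hob, set it mouth first and squarely on the leaning vent nipple, and press along the nipple until the coupler snaps over it. Then keep pressing so that the sprung nipple is pushed in as far as it goes, and finish like that: the program ends with the gripper still holding the coupler and holding the nipple pushed in against its spring. Leave the salt and pepper shakers and the mug standing where they are.

Things in the scene. Friction and masses are not known exactly. Their poses are not given: they have to be found in the camera images.
- coupler: Steel hand coupler, loose, 0.16 kg, standing mouth down on the cold black hob (glass top 7 mm above the worktop) in one place of a row of three (two white shakers have the others). Round, 88 mm tall: sleeve 33 mm across up to 34 mm; finger flange 43 mm across to 40 mm; grey ribbed grip 26 mm across to 82 mm (hold here); cap 31 mm across. Origin: centre of the mouth (underside); z: mouth to cap.
- coupler_mouth (a point): Centre of the coupler's mouth, same point and axes as its origin. The bore opens here: a lip 16 mm across and 5 mm deep, behind it a chamber 22 mm across, ending in a flat ceiling 21 mm from the mouth.
- filter_head: Water-filter head fixed to the worktop, place and heading vary: foot plate 150 x 104 x 14 mm, white canister 82 mm across, 77 mm tall with its steel cap, and on its own -x side a grey block with a sloping top from which the nipple sticks out, leaning 0.44 rad from vertical towards -x. Origin: on the worktop; foot of the nipple at (-38, 0, 56) mm in its frame; z up.
- nipple_tip (a point): Top of the steel vent nipple, moves with it; z: along the nipple, outwards and up. A pin 13 mm across with ball end, 34 mm out of the slope; fixed 4 mm collar 25 mm across at its foot. 10 mm below the tip four sprung balls stick out to 19.4 mm: the coupler's lip snaps over them at about 10 N, mouth then 18 mm below the tip; 21 mm when the tip meets the ceiling.
- nipple (a joint): How far the nipple is pushed in along its axis, m: 0 out, 0.006 at its stop. Its spring resists with about 7 N at the start and 13 N at the stop.
- salt_shaker: White shaker with a holed steel top, 35 mm across, 74 mm tall, loose bystander. Origin: centre of its underside, z up.
- pepper_shaker: White shaker like the other one, 35 mm across, 74 mm tall, loose bystander. Origin: centre of its underside, z up.
- mug: White mug, 90 mm tall, loose bystander left of the filter head. Origin: under its middle, z up.

How it is judged:
By the outcome, as a careful person would: the job done as asked, in the order asked, and still so for the second after the job is handed in, while the arm keeps its last pose, push and grip.
It also fails if it takes over 38 s, if anything falls off the work surface, if the arm or the gripper's body presses on something with over 40 N, if the wrist force passes 120 N, or if a joint passes its speed limit or range.

## Working session

There is one attempt and no reset: what is moved stays moved. The work goes in short steps, Python scripts to look and compute and a shell command to move; the robot and the scene stay as the last step left them, time stands still between calls to the robot, and variables do not carry over. Pictures are saved under pics/ and viewed, at most 10 in all, crops included, and the job is handed in when it is done.

```bash
mkdir -p pics; cat > h.py <<'E'
import numpy as np, cv2
from bench import ctrl
def cam(n):
    i=ctrl.camera_info(n); return np.array(i["intrinsics"]),np.array(i["D"]),np.array(i["R"]),np.array(i["t"])
def ray(c,uv):
    K,D,R,t=c; p=cv2.undistortPoints(np.array([[uv]],float),K,D)[0,0]
    d=R.T@np.array([p[0],p[1],1]); return -R.T@t,d
def plane(c,uv,z):
    o,d=ray(c,uv); return o+d*(z-o[2])/d[2]
def two(a,b):
    (o1,d1),(o2,d2)=a,b
    s=np.linalg.lstsq(np.c_[d1,-d2],o2-o1,rcond=None)[0]
    p,q=o1+s[0]*d1,o2+s[1]*d2; return (p+q)/2,np.linalg.norm(p-q)
def cloud(c,dep):
    K,D,R,t=c; h,w=dep.shape; v,u=np.mgrid[:h,:w]
    p=cv2.undistortPoints(np.c_[u.ravel(),v.ravel()].astype(float)[:,None],K,D)[:,0]
    X=np.c_[p,np.ones(len(p))]*dep.ravel()[:,None]
    return ((X-t)@R).reshape(h,w,3)
E
python3 - <<'E'
from h import *
for n in("scene","side"):
    im,d=ctrl.get_image(n); cv2.imwrite(f"pics/{n}0.png",im); np.savez(f"{n}0.npz",im=im,d=d)
    c=cam(n); print(n,-c[2].T@c[3], c[2][2], (d>0).mean())
print(ctrl.get_state())
E
```

```text
scene [-0.45887911 -0.44516887  1.15162923] [ 0.63623783  0.36067811 -0.68199173] 0.9960841836734694
side [ 0.09395813 -0.51452932  0.60307717] [ 0.44099557  0.69696975 -0.56546978] 0.9613732993197279
{'time': 0.1, 'joint_positions': array([ 1.21708345,  0.3217142 , -0.07009424,  1.45156966,  0.02263052,
        1.37079124, -0.05693296]), 'qd': array([ 1.80165108e-04, -1.05339142e-03,  1.33813509e-03, -2.30004047e-03,
        2.66732666e-05, -7.23992063e-04, -8.10463865e-04]), 'joint_torque': array([-2.41942680e-04, -4.92570198e+01, -4.05686824e-01, -3.13398814e+01,
       -6.41055428e-02,  3.94282141e-02,  3.62349715e-05]), 'position': array([ 0.2334943 , -0.60607858,  0.22158512]), 'tool_rot': array([-3.08699935e+00, -5.74223813e-01,  6.72537142e-04]), 'ft_force': array([-0.54424778, -0.9312293 ,  0.08616488]), 'torque': array([0.00860591, 0.02335627, 0.00239259]), 'grip_force': 0.0, 'grip_width': 1.0000976829327834}
```

View pics/scene0.png

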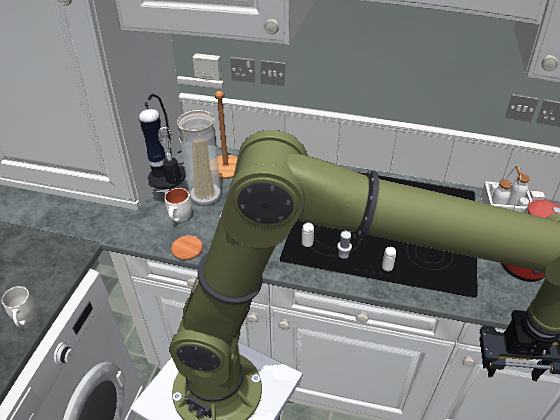

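View pics/side0.png

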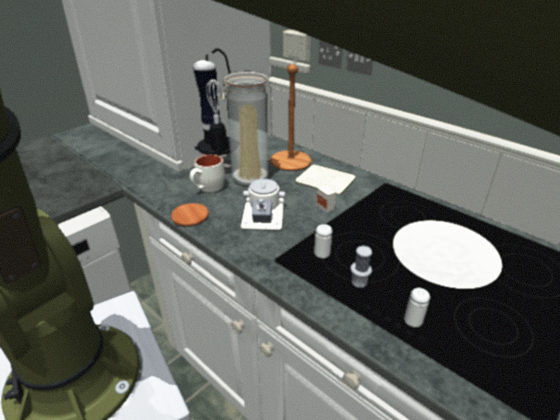

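Scene view: coupler at about (345,245) between the shakers (308,234) and (389,259), and the arm hides the filter head. Side view: coupler (362,266), shakers (323,241) and (418,307), filter head (263,205) with its grey block facing the camera, mug (208,173).

```bash
python3 - <<'E'
from h import *
A={n:np.load(n+"0.npz") for n in("scene","side")}
a=cv2.resize(A["side"]["im"][165:240,220:310],(720,600),interpolation=cv2.INTER_CUBIC)
cv2.imwrite("pics/c1.png",a)
for n in A:
    c=cam(n); P=cloud(c,A[n]["d"])
    for nm,uv in (("coup",{"scene":(345,245),"side":(362,266)}[n]),("sh1",{"scene":(308,234),"side":(323,241)}[n]),("sh2",{"scene":(389,259),"side":(418,307)}[n])):
        u,v=uv; Q=P[v-28:v+28,u-20:u+20].reshape(-1,3)
        Q=Q[(Q[:,2]>.025)&(Q[:,2]<.13)]
        m=np.median(Q,0);Q=Q[np.linalg.norm(Q[:,:2]-m[:2],axis=1)<.035]
        print(n,nm,len(Q),m.round(4),np.percentile(Q,[2,98],axis=0).round(4).tolist())
c=cam("side");P=cloud(c,A["side"]["d"])
for uv in((264,183),(262,205),(262,200),(262,210),(245,225),(282,226),(263,225),(208,160),(300,240)): print(uv,P[uv[1],uv[0]].round(4))
E
```

```text
scene coup 240 [ 0.5574 -0.0829  0.0634] [[0.5463, -0.0981, 0.0265], [0.5781, -0.062, 0.0967]]
scene sh1 210 [0.5458 0.0364 0.0631] [[0.5367, 0.0238, 0.0267], [0.5677, 0.0558, 0.0822]]
scene sh2 204 [ 0.5744 -0.217   0.0614] [[0.5661, -0.2318, 0.0279], [0.5949, -0.1995, 0.0824]]
side coup 541 [ 0.5578 -0.0865  0.0621] [[0.5464, -0.099, 0.0269], [0.5793, -0.0656, 0.0965]]
side sh1 403 [0.5472 0.0313 0.0621] [[0.5378, 0.0231, 0.026], [0.5682, 0.0518, 0.0816]]
side sh2 597 [ 0.5746 -0.2222  0.064 ] [[0.5676, -0.2337, 0.0264], [0.5957, -0.2032, 0.0823]]
(264, 183) [0.548  0.2942 0.0763]
(262, 205) [0.4944 0.2113 0.0697]
(262, 200) [0.4948 0.2113 0.0843]
(262, 210) [0.4946 0.2125 0.054 ]
(245, 225) [0.452  0.2269 0.0149]
(282, 226) [5.407e-01 1.908e-01 4.000e-04]
(263, 225) [0.4918 0.2043 0.0138]
(208, 160) [0.4781 0.5094 0.0723]
(300, 240) [0.5466 0.1164 0.0011]
```

View pics/c1.png

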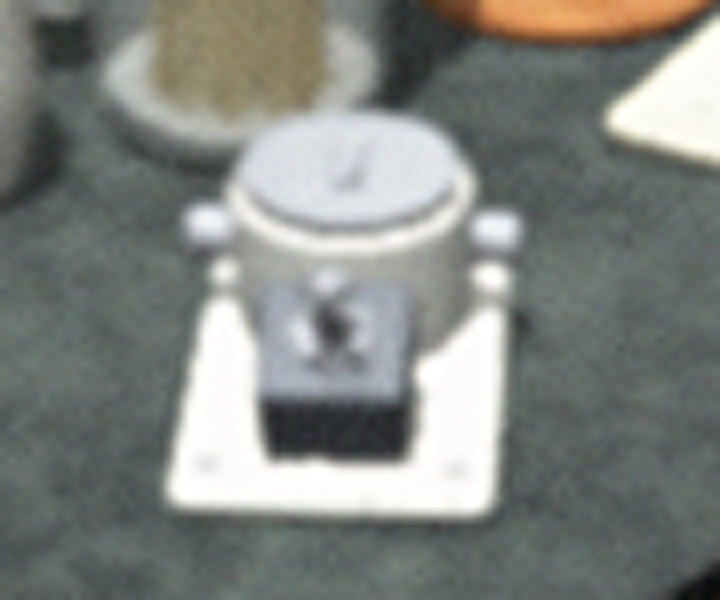

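```bash
cat >> h.py <<'E'
from scipy.spatial.transform import Rotation as Ro, Slerp
def frame(z,ydir):
    z=np.array(z,float); z/=np.linalg.norm(z); y=np.array(ydir,float); y-=z*(y@z); y/=np.linalg.norm(y)
    return Ro.from_matrix(np.c_[np.cross(y,z),y,z])
def plan(p,R,n,s=None):
    "n equal steps from the measured pose to p,R: shift in mm and turn in deg, tool axes"
    s=s or ctrl.get_state(); p0=np.array(s["position"]);R0=Ro.from_rotvec(s["tool_rot"]); w=(R0.inv()*R).as_rotvec()
    for k in range(n):
        Rk=R0*Ro.from_rotvec(w*k/n); print((Rk.inv().apply((np.array(p)-p0)/n)*1e3).round(1),np.degrees(w/n).round(2))
E
python3 - <<'E'
from h import *
c=cam("wrist"); s=ctrl.get_state(); R=Ro.from_rotvec(s["tool_rot"])
o=-c[2].T@c[3]; print("cam in tool",R.inv().apply(o-s["position"]).round(3),"axis",R.inv().apply(c[2][2]).round(3),c[0].round(0).tolist())
print(R.as_matrix().round(2))
a=np.radians(0)
plan([.47,-.06,.30],frame([0,0,-1],[np.cos(a),np.sin(a),0]),12)
E
```

```text
cam in tool [ 0.069 -0.    -0.162] axis [-0.251  0.     0.968] [[338.0, 0.0, 279.0], [0.0, 338.0, 207.0], [0.0, 0.0, 1.0]]
[[ 0.93  0.36 -0.  ]
 [ 0.36 -0.93  0.  ]
 [-0.   -0.   -1.  ]]
[ 34.8 -35.4  -6.5] [-0.01 -0.   -5.74]
[ 38.1 -31.7  -6.5] [-0.01 -0.   -5.74]
[ 41.1 -27.8  -6.5] [-0.01 -0.   -5.74]
[ 43.7 -23.5  -6.5] [-0.01 -0.   -5.74]
[ 45.8 -19.   -6.5] [-0.01 -0.   -5.74]
[ 47.5 -14.3  -6.5] [-0.01 -0.   -5.74]
[48.7 -9.5 -6.5] [-0.01 -0.   -5.74]
[49.4 -4.6 -6.5] [-0.01 -0.   -5.74]
[49.6  0.4 -6.5] [-0.01 -0.   -5.74]
[49.3  5.3 -6.5] [-0.01 -0.   -5.74]
[48.5 10.2 -6.5] [-0.01 -0.   -5.74]
[47.3 15.1 -6.5] [-0.01 -0.   -5.74]
```

```bash
python3 -m handwheel '[[0.087,0.035,-0.035,-0.0065,0,0,-5.75],[0.087,0.038,-0.032,-0.0065,0,0,-5.75],[0.087,0.041,-0.028,-0.0065,0,0,-5.75],[0.087,0.0435,-0.0235,-0.0065,0,0,-5.75],[0.087,0.046,-0.019,-0.0065,0,0,-5.75],[0.087,0.0475,-0.0145,-0.0065,0,0,-5.75],[0.087,0.0485,-0.0095,-0.0065,0,0,-5.75],[0.087,0.0495,-0.0045,-0.0065,0,0,-5.75],[0.087,0.0495,0.0005,-0.0065,0,0,-5.75],[0.087,0.0495,0.0055,-0.0065,0,0,-5.75],[0.087,0.0485,0.010,-0.0065,0,0,-5.75],[0.087,0.0475,0.015,-0.0065,0,0,-5.75]]' 40
python3 - <<'E'
from h import *
c=cam("wrist"); im,d=ctrl.get_image("wrist"); cv2.imwrite("pics/w1.png",im); np.savez("w1.npz",im=im,d=d,R=c[2],t=c[3])
a=0
plan([.47,.22,.30],frame([0,0,-1],[1,0,0]),6)
E
```

```text
time: 1.6
position: [0.4699, -0.0583, 0.3005]
tool_rot: [2.216, 2.226, -0.001]
ft_force: [0.4, 0.1, 0.7]
grip_width: 1.002
grip_force: 0.0
[45.   0.4  0.4] [ 0.03 -0.04  0.17]
[45.   0.3  0.4] [ 0.03 -0.04  0.17]
[45.   0.1  0.4] [ 0.03 -0.04  0.17]
[45.  -0.   0.4] [ 0.03 -0.04  0.17]
[45.  -0.1  0.3] [ 0.03 -0.04  0.17]
[45.  -0.3  0.3] [ 0.03 -0.04  0.17]
```

View pics/w1.png

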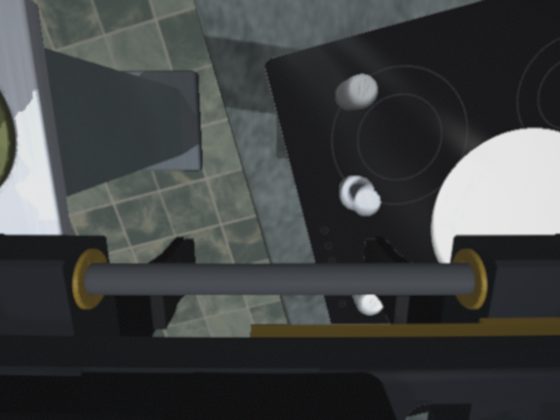

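Wrist view: coupler cap at (366,200), shakers near (360,90) and (370,300); the head is beyond the top edge. Next I move over the head and take two wrist views of it.

```bash
cat > snap.py <<'E'
import sys; from h import *
c=cam("wrist"); im,d=ctrl.get_image("wrist"); n=sys.argv[1]; cv2.imwrite(f"pics/{n}.png",im); np.savez(n+".npz",im=im,d=d,R=c[2],t=c[3])
E
python3 -m handwheel '[[0.087,0.045,0,0,0,0,0],[0.087,0.045,0,0,0,0,0],[0.087,0.045,0,0,0,0,0],[0.087,0.040,0,0,0,0,0],[0.087,0,0,0,0,0,0]]'; python3 snap.py w2
python3 -m handwheel '[[0.087,0.045,0,0,0,0,0],[0.087,0.045,0,0,0,0,0],[0.087,0,0,0,0,0,0]]'; python3 snap.py w3
python3 - <<'E'
import cv2,numpy as np
cv2.imwrite("pics/w23.png",np.hstack([cv2.imread("pics/w2.png")[:300,170:560],cv2.imread("pics/w3.png")[:300,170:560]]))
E
```

```text
time: 2.28
position: [0.4686, 0.1189, 0.3005]
tool_rot: [-2.212, -2.23, -0.001]
ft_force: [0.1, 0.0, 0.3]
grip_width: 1.0
grip_force: 0.0
time: 2.7
position: [0.4686, 0.2075, 0.3003]
tool_rot: [-2.214, -2.227, -0.001]
ft_force: [0.7, -0.3, 0.0]
grip_width: 1.001
grip_force: 0.0
```

View pics/w23.png

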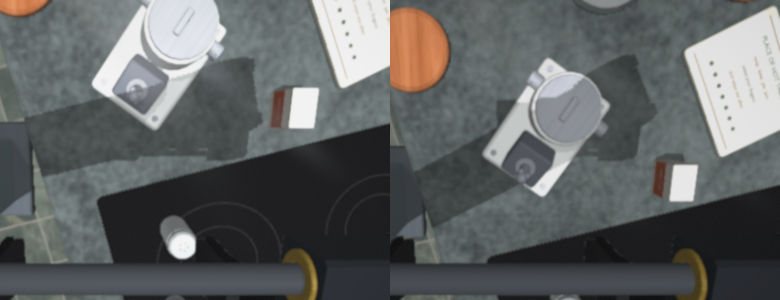

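w2: plate centre (330,60), grey block (310,85), nipple (308,92). w3: plate centre (325,125), cap (346,107), block (308,158), nipple (306,170). I'll now fit the plate, the cap and the nipple.

```bash
python3 - <<'E'
from h import *
K,D=cam("wrist")[:2]
for n in("w2","w3"):
    A=np.load(n+".npz"); c=(K,D,A["R"],A["t"]); P=cloud(c,A["d"]); im=A["im"].astype(int)
    near=(np.hypot(P[...,0]-.52,P[...,1]-.25)<.12)&(A["d"]>0)
    bright=im.min(2)>90
    pl=near&(abs(P[...,2]-.014)<.004)&(im.min(2)>75)
    hull=near&(P[...,2]>.009)
    pl=cv2.morphologyEx(pl.astype(np.uint8),cv2.MORPH_OPEN,np.ones((3,3)))>0
    r=cv2.minAreaRect(P[pl][:,:2].astype(np.float32)*1000); print(n,"plate",np.round(r[0],1),np.round(r[1],1),r[2])
    cap=near&(P[...,2]>.072)&(P[...,2]<.082); 
    cnt=max(cv2.findContours(cap.astype(np.uint8),0,2)[0],key=cv2.contourArea); m=np.zeros(cap.shape,np.uint8);cv2.drawContours(m,[cnt],-1,1,-1)
    Q=P[(m>0)&cap]; print(" cap z",np.median(Q[:,2]),cv2.minEnclosingCircle(Q[:,:2].astype(np.float32)*1000))
    tip=near&(P[...,2]>.05)&(P[...,2]<.1)&(m==0)
    T=P[tip]; d=np.hypot(*(T[:,:2]-[.497,.213]).T)<.02; T=T[d]; vu=np.argwhere(tip)[d]
    k=T[:,2]>T[:,2].max()-.006; print(" tip",T[:,2].max(),T[k].mean(0),vu[k].mean(0)[::-1],k.sum())
    a,b=[int(x) for x in vu.mean(0)]
    cr=im[a-35:a+35,b-35:b+35].astype(np.uint8); cv2.imwrite(f"pics/{n}n.png",cv2.resize(cr,(390,390),interpolation=cv2.INTER_CUBIC)); print(" crop origin",b-35,a-35)
A=np.load("side0.npz");P=cloud(cam("side"),A["d"]);Q=P[150:240,220:310].reshape(-1,3);k=(np.hypot(Q[:,0]-.495,Q[:,1]-.211)<.025)&(Q[:,2]>.078);print("side nip",Q[k].mean(0),Q[k][:,2].max(),k.sum())
cv2.imwrite("pics/nn.png",np.hstack([cv2.imread("pics/w2n.png"),cv2.imread("pics/w3n.png")]))
E
```

```text
w2 plate [527.7 263. ] [148.1 102.8] 55.75638961791992
 cap z 0.07278731315312195 ((544.1181640625, 288.3901672363281), 36.642433166503906)
 tip 0.08799633446498505 [0.49387401 0.21297378 0.0847891 ] [303.568  94.936] 125
 crop origin 272 56
w3 plate [527.8 263.6] [147.1 102.2] 55.40765380859375
 cap z 0.07287466037027249 ((544.343505859375, 287.9918212890625), 36.64982604980469)
 tip 0.08760633480855579 [0.49370547 0.21446507 0.08437863] [301.64347826 176.06086957] 115
 crop origin 270 134
side nip [0.48988453 0.21177792 0.08240293] 0.08825975284791024 29
```

View pics/nn.png

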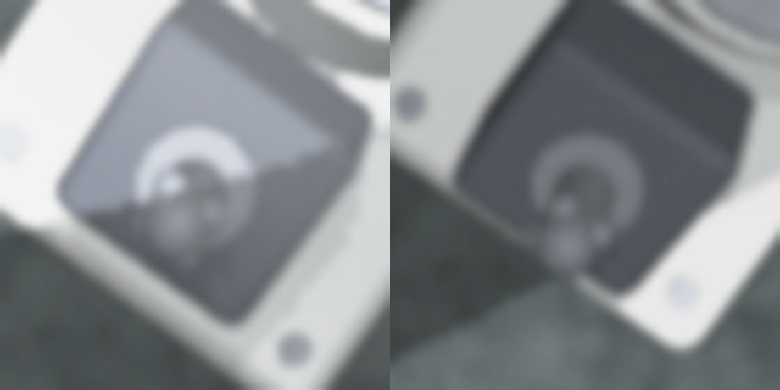

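```bash
python3 - <<'E'
from h import *
K,D=cam("wrist")[:2]
C=[(K,D,A["R"],A["t"]) for A in map(np.load,("w2.npz","w3.npz"))]
ball=[(304.3,96.4),(301.8,178.5)]; col=[(307,90.1),(305.5,168.5)]
for nm,uv,z in(("ball",ball,.081),("collar",col,.0596)):
    print(nm,[plane(C[i],uv[i],z).round(4) for i in(0,1)],two(ray(C[0],uv[0]),ray(C[1],uv[1])))
h=np.radians(56); e=np.array([np.cos(h),np.sin(h),0])
print("a",-.426*e)
# coupler from clouds: circle fits on grip slice (r13), sleeve (r16.5)
from scipy.optimize import least_squares
for n,f in(("scene","scene0"),("side","side0"),("wrist","w1")):
    A=np.load(f+".npz"); c=cam(n) if n!="wrist" else (K,D,A["R"],A["t"]); P=cloud(c,A["d"])
    Q=P[A["d"]>0]; Q=Q[np.hypot(Q[:,0]-.5627,Q[:,1]+.0817)<.03]
    for lo,hi,r in((.053,.085,.013),(.012,.038,.0165)):
        q=Q[(Q[:,2]>lo)&(Q[:,2]<hi)][:,:2]
        if len(q)>10: print(n,lo,len(q),least_squares(lambda x:np.hypot(*(q-x).T)-r,[.563,-.082],loss="soft_l1",f_scale=.001).x.round(4))
    q=Q[Q[:,2]>.09]; print("  cap",np.median(q,0).round(4),cv2.minEnclosingCircle(q[:,:2].astype(np.float32)*1000), "flange z",np.percentile(Q[:,2],99))
E
```

```text
ball [array([0.4949, 0.2117, 0.081 ]), array([0.4942, 0.2111, 0.081 ])] (array([0.49437136, 0.21156607, 0.08371207]), np.float64(0.0007770405239449302))
collar [array([0.4993, 0.22  , 0.0596]), array([0.4998, 0.2196, 0.0596])] (array([0.49940805, 0.21982623, 0.06132041]), np.float64(0.0004263471356590978))
a [-0.23821618 -0.35317001 -0.        ]
scene 0.053 72 [ 0.5663 -0.0793]
scene 0.012 55 [ 0.5671 -0.0795]
  cap [ 0.5663 -0.0799  0.0938] ((567.6327514648438, -80.34137725830078), 16.530263900756836) flange z 0.09687800401406058
side 0.053 162 [ 0.5659 -0.079 ]
side 0.012 133 [ 0.5662 -0.0786]
  cap [ 0.5635 -0.0808  0.0952] ((565.9075927734375, -79.80928802490234), 16.187286376953125) flange z 0.09656111047234774
wrist 0.053 158 [ 0.5679 -0.0793]
wrist 0.012 32 [ 0.5682 -0.0796]
  cap [ 0.5655 -0.077   0.0946] ((559.4934692382812, -75.91522216796875), 24.041358947753906) flange z 0.3938827770831814
```

```bash
python3 -m handwheel '[[0.087,-0.045,0.014,0.005,0,0,0],[0.087,-0.045,0.014,0.010,0,0,0],[0.087,-0.045,0.014,0.010,0,0,0],[0.087,-0.045,0.014,0.015,0,0,0],[0.087,-0.045,0.014,0.020,0,0,0],[0.087,-0.040,0.014,0.020,0,0,0],[0.087,-0.022,0.014,0.030,0,0,0],[0.087,0,0,0,0,0,0],[0.087,0,0,0,0,0,0]]'
python3 - <<'E'
from h import *
plan([.5667,-.0793,.051],frame([0,0,-1],[1,0,0]),1)
E
```

```text
time: 3.88
position: [0.5673, -0.0822, 0.191]
tool_rot: [-2.221, -2.221, 0.0]
ft_force: [0.8, 0.3, 0.2]
grip_width: 0.999
grip_force: 0.0
[  2.8  -0.6 140. ] [-0.01 -0.    0.01]
```

```bash
python3 -m handwheel '[[0.087,0.0028,-0.0006,0.035,0,0,0],[0.087,0,0,0.035,0,0,0],[0.087,0,0,0.035,0,0,0],[0.087,0,0,0.020,0,0,0],[0.087,0,0,0.015,0,0,0],[0.087,0,0,0,0,0,0],[0.02,0,0,0,0,0,0],[0.02,0,0,0,0,0,0],[0.02,0,0,0,0,0,0],[0.02,0,0,0,0,0,0]]' 50
python3 -m handwheel '[[0.02,0,0,0,0,0,0]]'
```

```text
time: 5.12
position: [0.5673, -0.079, 0.0508]
tool_rot: [2.22, 2.222, 0.0]
ft_force: [-0.6, 0.0, 0.3]
grip_width: 0.63
grip_force: 0.0
time: 5.25
position: [0.5672, -0.079, 0.0506]
tool_rot: [2.22, 2.223, -0.0]
ft_force: [-0.7, 0.4, 0.5]
grip_width: 0.516
grip_force: 0.0
```

```bash
python3 -m handwheel '[[0.015,0,0,0,0,0,0],[0.01,0,0,0,0,0,0],[0.01,0,0,0,0,0,0],[0.01,0,0,0,0,0,0]]' 55
python3 -m handwheel '[[0.01,0,0,-0.01,0,0,0],[0.01,0,0,-0.03,0,0,0],[0.01,0,0,-0.04,0,0,0],[0.01,0,0,-0.05,0,0,0],[0.01,0,0,0,0,0,0]]' 
python3 - <<'E'
from h import *
im,d=ctrl.get_image("side"); cv2.imwrite("pics/side1.png",im); np.savez("side1.npz",im=im,d=d)
im2,d=ctrl.get_image("scene"); np.savez("scene1.npz",im=im2,d=d)
cv2.imwrite("pics/s1.png",np.hstack([cv2.resize(im[120:300,270:460],(400,380)),cv2.resize(im2[120:290,270:450],(400,380))]))
h=np.radians(56);e=np.array([np.cos(h),np.sin(h),0]);a=-.426*e+[0,0,.9048]; foot=np.array([.5008,.2211,.056])
tip=foot+.034*a; print("tip",tip)
s=ctrl.get_state(); print("mouth to TCP", .0508-.007)
for ang in(0,30,56):
    g=np.radians(ang); R=frame(-a,[np.cos(g),np.sin(g),0]); print(ang,R.as_rotvec(), tip+.020*a+.0438*a); plan(tip+a*(.0438+.045),R,10)
E
```

```text
time: 5.75
position: [0.5672, -0.0789, 0.0505]
tool_rot: [2.22, 2.223, -0.0]
ft_force: [-0.4, -0.1, -1.3]
grip_width: 0.331
grip_force: 55.0
time: 6.38
position: [0.57, -0.0788, 0.1855]
tool_rot: [2.215, 2.218, 0.007]
ft_force: [0.1, 0.5, -2.1]
grip_width: 0.332
grip_force: 55.0
tip [0.49270065 0.20909222 0.0867632 ]
mouth to TCP 0.0438
0 [-2.15331281 -2.05752572 -0.65075865] [0.47750246 0.18655997 0.14448944]
[25.7 -9.5  1.4] [-1.36  2.13  0.26]
[25.6 -9.7  2.1] [-1.36  2.13  0.26]
[25.4 -9.8  2.8] [-1.36  2.13  0.26]
[ 25.3 -10.    3.5] [-1.36  2.13  0.26]
[ 25.1 -10.2   4.2] [-1.36  2.13  0.26]
[ 24.9 -10.5   4.9] [-1.36  2.13  0.26]
[ 24.6 -10.7   5.5] [-1.36  2.13  0.26]
[ 24.4 -11.    6.2] [-1.36  2.13  0.26]
[ 24.1 -11.2   6.8] [-1.36  2.13  0.26]
[ 23.8 -11.5   7.4] [-1.36  2.13  0.26]
30 [1.57574939 2.60553613 0.68013383] [0.47750246 0.18655997 0.14448944]
[25.7 -9.5  1.4] [-1.89  1.71 -2.71]
[26.1 -8.3  1.8] [-1.89  1.71 -2.71]
[26.4 -7.2  2.4] [-1.89  1.71 -2.71]
[26.6 -6.   2.9] [-1.89  1.71 -2.71]
[26.8 -4.8  3.6] [-1.89  1.71 -2.71]
[26.8 -3.7  4.2] [-1.89  1.71 -2.71]
[26.9 -2.6  4.9] [-1.89  1.71 -2.71]
[26.8 -1.5  5.7] [-1.89  1.71 -2.71]
[26.7 -0.4  6.4] [-1.89  1.71 -2.71]
[26.5  0.6  7.2] [-1.89  1.71 -2.71]
56 [0.86168967 2.8184599  0.63031295] [0.47750246 0.18655997 0.14448944]
[25.7 -9.5  1.4] [-2.32  1.24 -5.5 ]
[26.5 -7.1  1.6] [-2.32  1.24 -5.5 ]
[27.  -4.6  1.9] [-2.32  1.24 -5.5 ]
[27.2 -2.1  2.4] [-2.32  1.24 -5.5 ]
[27.3  0.5  2.9] [-2.32  1.24 -5.5 ]
[27.   2.9  3.6] [-2.32  1.24 -5.5 ]
[26.6  5.3  4.3] [-2.32  1.24 -5.5 ]
[25.8  7.7  5.2] [-2.32  1.24 -5.5 ]
[24.9  9.9  6.1] [-2.32  1.24 -5.5 ]
[23.7 11.9  7. ] [-2.32  1.24 -5.5 ]
```

View pics/s1.png

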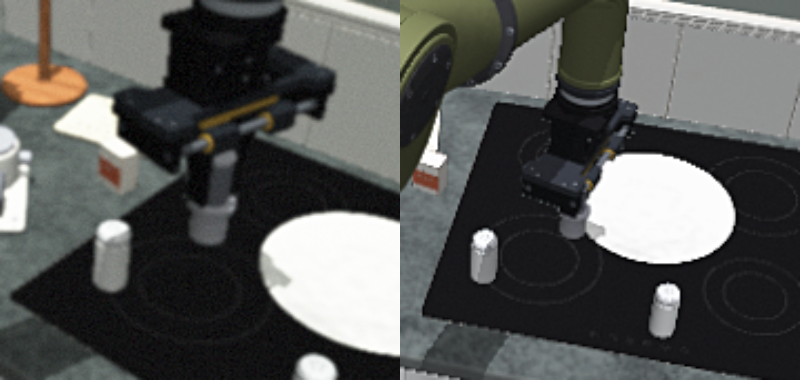

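The coupler hangs straight in the fingers (side ≈ (369,226)), and both shakers still stand. Next I move to the pre-approach on the nipple's axis, with the mouth 45 mm above the tip.

```bash
python3 -m handwheel '[[0.01,0.0255,-0.0095,0.0015,-1.9,1.7,-2.7],[0.01,0.026,-0.0085,0.002,-1.9,1.7,-2.7],[0.01,0.0265,-0.007,0.0025,-1.9,1.7,-2.7],[0.01,0.0265,-0.006,0.003,-1.9,1.7,-2.7],[0.01,0.027,-0.005,0.0035,-1.9,1.7,-2.7],[0.01,0.027,-0.0035,0.004,-1.9,1.7,-2.7],[0.01,0.027,-0.0025,0.005,-1.9,1.7,-2.7],[0.01,0.027,-0.0015,0.0055,-1.9,1.7,-2.7],[0.01,0.0265,-0.0005,0.0065,-1.9,1.7,-2.7],[0.01,0.0265,0.0005,0.007,-1.9,1.7,-2.7],[0.01,0,0,0,0,0,0],[0.01,0,0,0,0,0,0]]'
cat >> h.py <<'E'
hd=np.radians(56);e=np.array([np.cos(hd),np.sin(hd),0]);a=-.426*e+[0,0,.9048];foot=np.array([.5008,.2211,.056]);tip=foot+.034*a
g=np.radians(30);RT=frame(-a,[np.cos(g),np.sin(g),0])
def go(h,n=1): plan(tip+a*(.0438+h),RT,n)
def rel():
    s=ctrl.get_state(); R=Ro.from_rotvec(s["tool_rot"]); p=np.array(s["position"])-tip
    print("mouth above tip mm",1e3*(p@a-.0438),"lateral(tool)",1e3*RT.inv().apply(p)[:2],"F tool",R.inv().apply(s["ft_force"]).round(1),"grip",s["grip_width"],s["time"])
E
python3 - <<'E'
from h import *
go(.045); rel(); print(ctrl.get_state()["joint_positions"])
im,d=ctrl.get_image("side"); np.savez("side2.npz",im=im,d=d)
cv2.imwrite("pics/s2.png",cv2.resize(im[100:250,180:330],(600,600),interpolation=cv2.INTER_CUBIC))
E
```

```text
time: 7.98
position: [0.4715, 0.1774, 0.166]
tool_rot: [1.58, 2.601, 0.679]
ft_force: [0.6, -0.1, -0.5]
grip_width: 0.329
grip_force: 55.0
[ 0.5  0.6 -0.9] [ 0.04  0.15 -0.18]
mouth above tip mm 44.13305475078663 lateral(tool) [-0.5286528  -0.59366779] F tool [-0.5  0.3  0.5] grip 0.3291548869212026 7.975
[ 0.69598519 -0.21516123 -0.78993911  2.14672936 -0.61258434  0.93808109
  0.69280034]
```

View pics/s2.png

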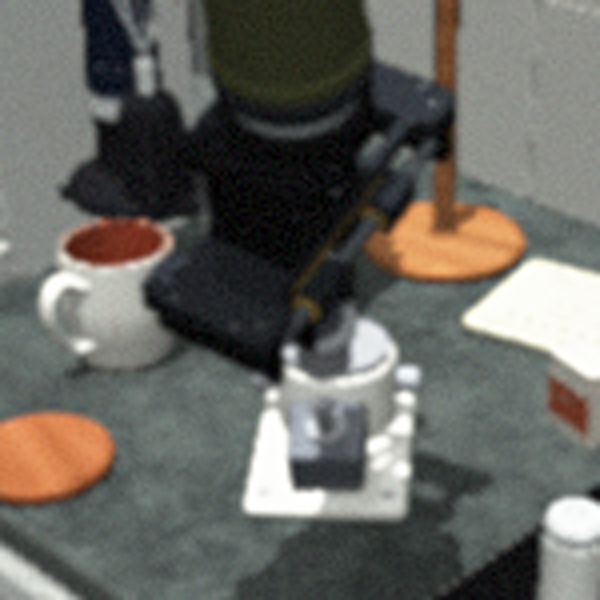

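The mug at (80–170, 220–360 in the crop) is clear, and the coupler's sleeve is in front of the canister, above the nipple at (328,415). I continue along the axis.

```bash
python3 -m handwheel '[[0.01,0.0005,0.0006,0.01,0,0.15,-0.2],[0.01,0,0,0.01,0,0,0],[0.01,0,0,0.01,0,0,0],[0.01,0,0,0.006,0,0,0],[0.01,0,0,0,0,0,0],[0.01,0,0,0,0,0,0]]'
python3 - <<'E'
from h import *
go(0); rel(); print(ctrl.get_state()["joint_positions"][1])
im,d=ctrl.get_image("side"); np.savez("side3.npz",im=im,d=d)
P=cloud(cam("side"),d); Q=P[d>0]-tip; s=Q@a; L=RT.inv().apply(Q)[:,:2]; s0=.0081
from scipy.optimize import least_squares
for lo,hi,r in((.003,.032,.0165),(.036,.039,.0215)):
    k=(s>s0+lo)&(s<s0+hi)&(np.hypot(*L.T)<r+.006); q=L[k]; print(k.sum(), least_squares(lambda x:np.hypot(*(q-x).T)-r,[0,0],loss="soft_l1",f_scale=.001).x*1e3)
k=(np.hypot(*L.T)<.018)&(s>-.03)&(s<.05); print(np.histogram(s[k]*1e3,bins=range(-30,51,4)))
cv2.imwrite("pics/s3.png",cv2.resize(im[150:230,220:310],(720,600),interpolation=cv2.INTER_CUBIC))
E
```

```text
time: 8.78
position: [0.4808, 0.1916, 0.1346]
tool_rot: [1.573, 2.605, 0.683]
ft_force: [-0.5, -0.1, -1.7]
grip_width: 0.327
grip_force: 55.0
[-0.6 -1.   8.5] [ 0.12 -0.02  0.09]
mouth above tip mm 8.52720180059486 lateral(tool) [0.64536401 0.98875074] F tool [-0.2 -1.1  1.3] grip 0.3267446201031309 8.775
-0.1312392281662553
71 [1.8732842  0.71172113]
9 [2.76152841 0.97352551]
(array([25,  5,  5,  2,  3,  6,  3,  0,  0,  0, 11, 11,  9, 12, 16, 10,  5,
        1,  1, 27]), array([-30, -26, -22, -18, -14, -10,  -6,  -2,   2,   6,  10,  14,  18,
        22,  26,  30,  34,  38,  42,  46,  50]))
```

View pics/s3.png

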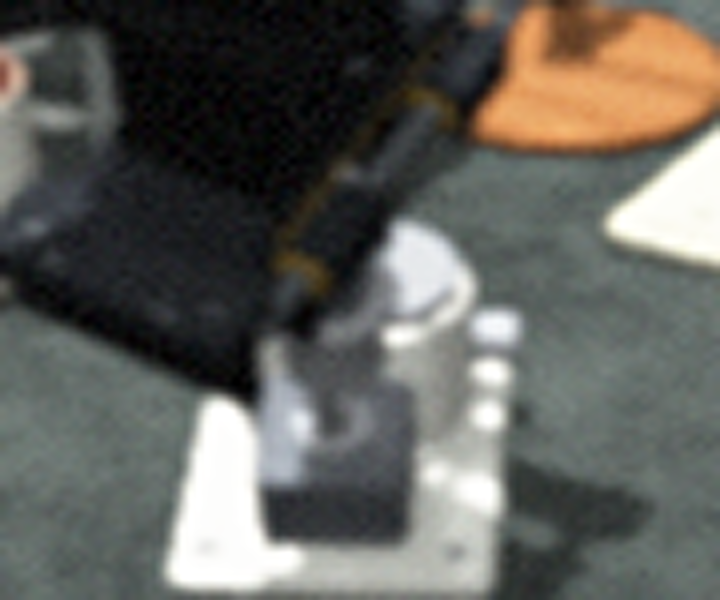

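The sleeve (crop ≈ (345,360)) sits just above the nipple (330,415) and looks roughly aligned. I'll compare the two positions within the same camera to cancel the calibration bias.

```bash
python3 - <<'E'
from h import *
from scipy.optimize import least_squares
K,D=cam("wrist")[:2]
fit=lambda q,r,x0=(0,0):least_squares(lambda x:np.hypot(*(q-x).T)-r,x0,loss="soft_l1",f_scale=.0007).x*1e3
for n in("side0","side1","side2","w2","w3"):
    A=np.load(n+".npz"); d=A["d"]; c=cam("side") if n[0]=="s" else (K,D,A["R"],A["t"])
    P=cloud(c,d); Q=P[d>0]-tip; s=Q@a; L=RT.inv().apply(Q)[:,:2]
    k=(s>-.026)&(s<-.004)&(np.hypot(*L.T)<.0115); 
    if k.sum()>5: print(n,"pin",k.sum(),fit(L[k],.0068))
    # ball end sphere
    k=(s>-.008)&(s<.003)&(np.hypot(*L.T)<.010); q=np.c_[L,s][k]
    if k.sum()>5: print(n,"ball",k.sum(),least_squares(lambda x:np.linalg.norm(q-x,axis=1)-.0065,[0,0,-.0065],loss="soft_l1",f_scale=.0007).x*1e3)
A=np.load("side1.npz");P=cloud(cam("side"),A["d"]);Q=P[A["d"]>0];k=(np.hypot(Q[:,0]-.57,Q[:,1]+.0788)<.022)&(Q[:,2]>.1855-.0438+.003)&(Q[:,2]<.1855-.0438+.032)
print("held coupler rel TCP at side1",fit(Q[k][:,:2],.0165,(.57,-.0788))-[570,-78.8],k.sum())
E
```

```text
side0 pin 29 [ 3.94641942 -1.34947473]
side0 ball 24 [ 4.46672938 -1.42679355 -6.61496083]
side1 pin 30 [ 3.82748847 -1.21852993]
side1 ball 23 [ 3.59523474 -1.47689561 -7.23835834]
side2 pin 32 [ 3.8708931  -1.20740971]
side2 ball 22 [ 3.43427859 -1.54798511 -5.95534584]
w2 pin 134 [ 1.18802077 -0.49849078]
w2 ball 141 [ 1.32437561 -0.28489912 -7.12181238]
w3 pin 151 [ 1.95386318 -0.45658509]
w3 ball 104 [ 2.01234478 -0.34913387 -7.40281656]
held coupler rel TCP at side1 [-0.64204177  0.51382591] 210
```

```bash
python3 -m handwheel '[[0.01,0.0014,-0.0017,0.003,0,0,0],[0.01,0,0,0.003,0,0,0],[0.01,0,0,0.003,0,0,0],[0.01,0,0,0,0,0,0]]'; python3 -c "
from h import *
rel()"
python3 -m handwheel '[[0.01,0,0,0.002,0,0,0],[0.01,0,0,0.002,0,0,0],[0.01,0,0,0,0,0,0]]'; python3 -c "
from h import *
rel()"
```

```text
time: 9.32
position: [0.4805, 0.1954, 0.1257]
tool_rot: [1.573, 2.606, 0.683]
ft_force: [-0.1, -0.3, -1.1]
grip_width: 0.334
grip_force: 55.0
mouth above tip mm -0.8357188681617569 lateral(tool) [ 2.26217897 -1.05351531] F tool [-0.4 -0.6  0.9] grip 0.3343749263437912 9.325
time: 9.7
position: [0.4815, 0.1968, 0.1222]
tool_rot: [1.573, 2.606, 0.683]
ft_force: [-0.1, -0.9, -2.0]
grip_width: 0.326
grip_force: 55.0
mouth above tip mm -4.741809028880272 lateral(tool) [ 2.1924948  -0.97771845] F tool [-1.1 -1.1  1.4] grip 0.3264779119662564 9.7
```

```bash
python3 -m handwheel '[[0.01,0,0,0.0015,0,0,0],[0.01,0,0,0.0015,0,0,0],[0.01,0,0,0,0,0,0]]'; python3 -c "
from h import *
rel()"
python3 -m handwheel '[[0.01,0,0,0.001,0,0,0],[0.01,0,0,0.001,0,0,0],[0.01,0,0,0,0,0,0]]'; python3 -c "
from h import *
rel()"
```

```text
time: 10.07
position: [0.4824, 0.1978, 0.1196]
tool_rot: [1.573, 2.605, 0.683]
ft_force: [-0.7, -0.3, -0.6]
grip_width: 0.33
grip_force: 55.0
mouth above tip mm -7.614691745278505 lateral(tool) [ 2.09636773 -0.78427868] F tool [-0.  -0.9  0.3] grip 0.33049810373895155 10.075
time: 10.45
position: [0.4833, 0.1982, 0.1182]
tool_rot: [1.573, 2.604, 0.683]
ft_force: [-3.2, -4.2, 5.5]
grip_width: 0.328
grip_force: 55.0
mouth above tip mm -9.280630065469051 lateral(tool) [ 1.70308671 -0.45138947] F tool [-0.8 -2.3 -7.2] grip 0.3278828198802606 10.45
```

```bash
python3 -m handwheel '[[0.01,0,0,0.0015,0,0,0],[0.01,0,0,0.0015,0,0,0],[0.01,0,0,0,0,0,0]]'; python3 -c "
from h import *
rel()"
python3 -m handwheel '[[0.01,0,0,0.0015,0,0,0],[0.01,0,0,0.0015,0,0,0],[0.01,0,0,0,0,0,0]]'; python3 -c "
from h import *
rel()"
python3 -m handwheel '[[0.01,0,0,0.0015,0,0,0],[0.01,0,0,0.0015,0,0,0],[0.01,0,0,0,0,0,0]]'; python3 -c "
from h import *
rel()"
```

```text
time: 10.82
position: [0.4841, 0.1991, 0.1156]
tool_rot: [1.573, 2.604, 0.683]
ft_force: [-1.9, -4.6, 6.6]
grip_width: 0.332
grip_force: 55.0
mouth above tip mm -12.169843954410148 lateral(tool) [ 1.59425844 -0.33572395] F tool [-1.7 -0.9 -8.1] grip 0.33232049410470177 10.825
time: 11.2
position: [0.4852, 0.1998, 0.1132]
tool_rot: [1.573, 2.603, 0.683]
ft_force: [-5.1, -6.3, 9.1]
grip_width: 0.332
grip_force: 55.0
mouth above tip mm -14.841320146851803 lateral(tool) [ 1.15689582 -0.03002258] F tool [ -1.   -3.3 -11.7] grip 0.33159405283034765 11.2
time: 11.58
position: [0.4842, 0.2021, 0.1091]
tool_rot: [1.573, 2.607, 0.683]
ft_force: [-0.1, -0.6, -1.5]
grip_width: 0.33
grip_force: 55.0
mouth above tip mm -19.146164281715937 lateral(tool) [ 2.76697429 -1.4788632 ] F tool [-0.8 -0.9  1.2] grip 0.33037720694274636 11.575
```

It snapped over: axial force fell from 12 N to 0. I keep pressing to the stop.

```bash
python3 -m handwheel '[[0.01,0,0,0.0015,0,0,0],[0.01,0,0,0.0015,0,0,0],[0.01,0,0,0,0,0,0]]' 60; python3 -c "
from h import *
rel()"
python3 -m handwheel '[[0.01,0,0,0.0015,0,0,0],[0.01,0,0,0.0015,0,0,0],[0.01,0,0,0,0,0,0]]'; python3 -c "
from h import *
rel()"
python3 -m handwheel '[[0.01,0,0,0.001,0,0,0],[0.01,0,0,0.001,0,0,0],[0.01,0,0,0,0,0,0]]'; python3 -c "
from h import *
rel()"
```

```text
time: 11.95
position: [0.4855, 0.2029, 0.1068]
tool_rot: [1.573, 2.606, 0.683]
ft_force: [0.5, 0.5, -0.6]
grip_width: 0.325
grip_force: 60.0
mouth above tip mm -21.775441751155544 lateral(tool) [ 2.29760233 -0.98263679] F tool [0.1 0.4 0.8] grip 0.32529585807057154 11.95
time: 12.32
position: [0.4866, 0.2035, 0.1044]
tool_rot: [1.573, 2.605, 0.682]
ft_force: [-4.6, -4.2, 5.2]
grip_width: 0.328
grip_force: 60.0
mouth above tip mm -24.37417177944254 lateral(tool) [ 1.76371338 -0.68937209] F tool [-0.2 -3.5 -7.3] grip 0.32801304145130444 12.325
time: 12.7
position: [0.4872, 0.2041, 0.1028]
tool_rot: [1.573, 2.605, 0.682]
ft_force: [-4.6, -5.1, 5.8]
grip_width: 0.328
grip_force: 60.0
mouth above tip mm -26.250445541364137 lateral(tool) [ 1.69173266 -0.60319076] F tool [-0.9 -3.7 -8.2] grip 0.3282678930012921 12.7
```

```bash
python3 -m handwheel '[[0.01,0,0,0.001,0,0,0],[0.01,0,0,0.001,0,0,0],[0.01,0,0,0,0,0,0]]'; python3 -c "
from h import *
rel()"
python3 -m handwheel '[[0.01,0,0,0.001,0,0,0],[0.01,0,0,0.001,0,0,0],[0.01,0,0,0,0,0,0]]'; python3 -c "
from h import *
rel()"
python3 -m handwheel '[[0.01,0,0,0.001,0,0,0],[0.01,0,0,0.0005,0,0,0],[0.01,0,0,0,0,0,0]]'; python3 -c "
from h import *
rel()"
```

```text
time: 13.08
position: [0.4877, 0.2047, 0.101]
tool_rot: [1.573, 2.605, 0.682]
ft_force: [-4.9, -4.8, 8.5]
grip_width: 0.325
grip_force: 60.0
mouth above tip mm -28.14131538409066 lateral(tool) [ 1.60153076 -0.54675662] F tool [  0.1  -2.8 -10.6] grip 0.3253540207839848 13.075
time: 13.45
position: [0.4892, 0.2042, 0.1003]
tool_rot: [1.574, 2.603, 0.681]
ft_force: [-10.9, -12.2, 19.9]
grip_width: 0.327
grip_force: 60.0
mouth above tip mm -29.028320315874833 lateral(tool) [0.31936411 0.1975608 ] F tool [ -1.   -6.4 -24.9] grip 0.3267957157615851 13.45
time: 13.82
position: [0.4904, 0.2035, 0.0998]
tool_rot: [1.574, 2.601, 0.68]
ft_force: [-16.4, -17.6, 30.7]
grip_width: 0.324
grip_force: 60.0
mouth above tip mm -29.491616133304827 lateral(tool) [-1.04618161  0.7640351 ] F tool [ -0.8  -9.1 -38. ] grip 0.32424159539147507 13.825
```

The force rises steeply after about 6 mm of spring travel, so the nipple is at its stop. I ease back to a moderate press and check.

```bash
python3 -m handwheel '[[0.01,0,0,-0.0008,0,0,0],[0.01,0,0,0,0,0,0],[0.01,0,0,0,0,0,0],[0.01,0,0,0,0,0,0]]'; python3 - <<'E'
from h import *
rel()
im,d=ctrl.get_image("side"); cv2.imwrite("pics/s4.png",cv2.resize(im[130:230,180:310],(780,600),interpolation=cv2.INTER_CUBIC))
E
```

```text
time: 14.32
position: [0.4898, 0.2038, 0.1]
tool_rot: [1.574, 2.602, 0.681]
ft_force: [-12.8, -14.5, 25.4]
grip_width: 0.324
grip_force: 60.0
mouth above tip mm -29.236865702800277 lateral(tool) [-0.38140992  0.44986028] F tool [ -1.   -6.8 -31.2] grip 0.3237823347620001 14.325
```

View pics/s4.png

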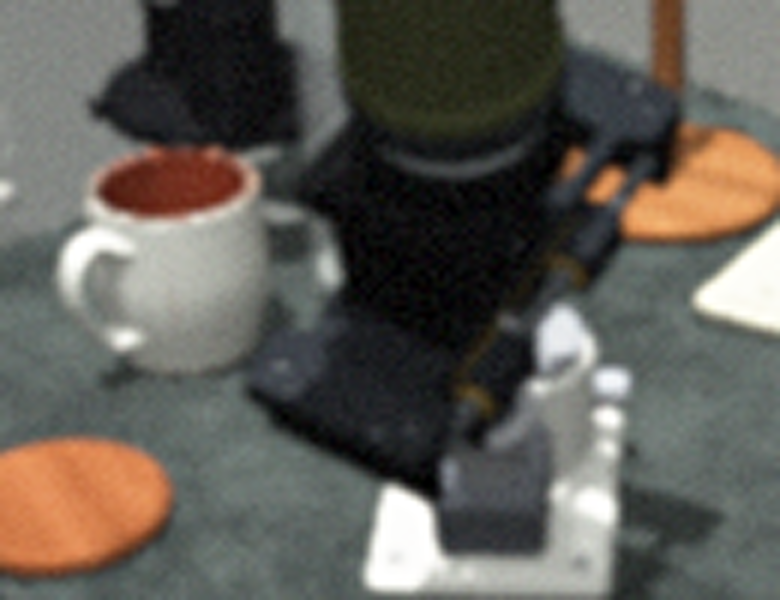

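The image shows the coupler seated on the block (≈(510,420)), and the mug (≈(210,173) in the full image) is unmoved. The press is steady at 31 N, well above the 13 N spring, so I'm handing in.

```bash
python3 -c "
from bench import ctrl
print(ctrl.close_job())"
```

```text
the job is handed in; nothing more can be done
None
```

The coupler snapped over the vent nipple, and I handed the job in at about 14 s with the gripper still holding it and pressing at about 31 N, with the nipple, judged by force and travel, at its stop; the mug and shakers were not touched.

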